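Stand the nail picture in its display foot

TASK

First take the cork sanding block off the slotted wooden foot and put it in the open bin. Then take the white board that has the ring of nails out of the leaning rack and stand it upright, same edge up, fully down in the slot of the foot, without dropping it, and let go. Leave the blank board, the hammer and the glue bottle where they are.

Things in the scene. Friction and masses are not known exactly. Their poses are not given: they have to be found in the camera images.
- board_mid (a point): Centre of the white board to stand up: 12 mm thick (x), 110 wide (y), 140 tall (z, lower to upper edge), 0.1-0.2 kg. It starts leaning 35 degrees, upper edge towards the robot, in either bay of the rack. 14 nails stand 10 mm out of its +x face (facing up in the rack) in a ring of 28 mm radius centred 6 mm below this point; the upper 45 mm and the other face are bare.
- blank_mid (a point): Centre of the blank white board, to be left alone: 12 x 80 x 140 mm, no nails, leaning in the other bay in the same way.
- rack: Fixed plywood rack, 160 mm deep (x), 290 wide (y); origin: centre of its underside. Bays at y +-70 mm. The boards stand on a ledge (middle of lower edge at x 45, z 35 mm) behind a 10 mm lip on its +x side, and lean on two 10 mm ribs a bay, 60 mm apart, reaching 70 mm up the board; the upper half is free on both faces.
- rack_bar (a point): Middle of the rack's 12 mm thick carrying bar, along y above the boards, 270 mm up, between two end posts (278 mm apart, 26 mm deep in x). It blocks a gripper coming straight down on a board: take the board along its own slope and draw it out the same way, back towards the robot.
- foot_hole0 (a point): Middle of the slot's mouth, on top of the display foot: a fixed wooden block, 70 mm (x) by 160 mm (y), 40 mm high, turned about z. The slot is 15 mm wide (x), 122 mm long (y), closed at both ends, 25 mm deep, flat floor, 4 mm chamfer at its mouth; z is up. When the board is fully home its centre is 45 mm above this point.
- block_mid (a point): Centre of the loose cork sanding block, 80 mm (x) by 34 mm (y) by 24 mm high, about 50 g, lying flat over the slot on top of the foot, so that it blocks the slot.
- bin: Fixed open-topped blue plastic bin, 150 mm (x) by 120 mm (y), 60 mm high, walls 4 mm, floor 4 mm; a few nails lie on the floor (look only). Origin at the centre of its underside.
- hammer: Bystander: hammer lying on the table, 260 mm long along its x, origin on the table.
- glue: Bystander: white glue bottle, 52 mm across, 130 mm tall, standing; origin at the centre of its underside.
Things that resemble listed ones, but are neither listed nor needed, are in the scene too. Several things have the shape of the bin; the one meant has the colours described above.

How it is judged:
By the outcome, as a careful person would: the job done as asked, in the order asked, and still so for the second after the job is handed in, with the robot touching nothing.
It also fails if it takes over 66 s, if anything falls off the work surface, if the arm or the gripper's body presses on something with over 40 N, if the wrist force passes 120 N, or if a joint passes its speed limit or range.

ROBOT

A 6-joint arm with a two-finger parallel gripper is mounted at the origin on the work surface. World frame = base frame: x ahead of the robot, y to its left, z up, the work surface at z = 0. Lengths are in m, angles in rad, forces in N, time in s.
With the tool pointing down it reaches from about 0.375 to 0.9 m from the base axis. Payload 3.1 kg.
Tool frame: the origin (TCP) lies midway between the tips of the shut fingers; the grasp point (between the pads) lies 19 mm behind it (manip.grasp_offset is the distance from the TCP to the grasp point, in m); z points along the fingers, y is the line along which they close (so a half turn about z gives the same grasp; the last joint's range is limited). The gripper opens to 85 mm and grips with 20 to 120 N. Pads are 22 mm wide; open, the fingers measure 114 mm over their backs; the gripper's body (76 mm by 85 mm) begins 54 mm behind the grasp point. The pads swing forward as they close: fully open they stand 13 mm farther back than shut.
Start: joints at [-1.313, 0.527, 1.433, -0, 1.181, -0.178], TCP at [0.264, -0.567, 0.231] pointing down, gripper open.
Joint ranges: [-3.08, 3.08], [-0.75, 2.2], [0.22, 2.44], [-1.43, 4.57], [0, 2.65], [-2.85, 2.85]. Speed limits (rad/s): [2.79, 2.79, 3.14, 3.14, 3.14, 3.14].

INTERFACE

Orientations are given as a unit quaternion [x, y, z, w].
In Python, from station import sensors, cams, order, manip gives the robot as it stands.
- The arm moves only by the tool move_arm, never from a script. Its argument "targets" is a list of rows, each an object of numbers: "dx", "dy", "dz": the shift along the world's x, y, z normalised to -1 to 1, where 1 is 25 mm; "rx", "ry", "rz": the turn, a rotation vector about the world's x, y, z normalised to -1 to 1, where 1 is 30 degrees. A call has exactly 10 rows; each row shifts and turns the commanded pose from where the row before left it; what a row does not reach is not made up. A row lasts 1/8 s, in which the tool goes at most 62.5 mm and 10.7 degrees, less where a joint would pass 70% of its speed; a pose out of reach is approached as far as the arm can. A call with a number of a shift or a turn outside -1 to 1 is refused whole. A call with a gripper value outside its range is refused whole. "claw" is the opening in per cent of the stroke, from 0 (shut) to 100 (fully open), set as the call begins (left out, the last holds). The fingers move at their own pace and stop on an object; "newtons" is the grip in N (left out, the last holds). Time passes only in rows, so rows that do not move let the fingers close, or fill a call up. It gives the time, the measured TCP pose, the force, the opening and the grip force at its end, in the units of the state.
- sensors.sense(): the state, without advancing time (a new reading comes with each control period).
- cams.snapshot(name): name is "scene" or "top"; returns the picture (480x640x3 uint8, red, green, blue); there is no depth.
- cams.camera_model(name): a dict with "fx", "fy", "cx", "cy" (pixels), "distortion" ([k1, k2, p1, p2, k3] as OpenCV has them; the pictures are not rectified), "extrinsics" (4x4, takes a point from world to camera coordinates). Camera axes: x right, y down, z forward; pixel columns grow to the right and rows downward; lengths in m; the calibration is good to about 2 mm. A picture is of the moment at which its call begins. camera_model takes no time and is no camera call.
- order.sign_off(): hands the job in; it is judged then, once.
The state is a dict: "t": time; "q": joint angles; "qd": joint speeds; "tau": joint torques, N m; "tcp_pos": TCP position; "tool_rot": TCP orientation; "force": force on the tool from outside, world axes, zero at the start; "ft_torque": the same for the moment, N m; "finger_gap": opening from 0.0 (shut) to 1.0 (fully open); "gripper_force": force on a finger pad.
Only numpy, scipy, OpenCV 4.12 (cv2) and the standard library are available. Lean on these libraries where they do the work, as an engineer would, in place of code of your own. Each camera call takes 0.05 s, during which the arm holds its last target. There are 200 camera calls.

## Working session

There is one attempt and no reset: what is moved stays moved. The work goes in short steps, Python scripts to look and compute and a tool call to move; the robot and the scene stay as the last step left them, time stands still between calls to the robot, and variables do not carry over. Pictures are saved under pics/ and viewed, at most 14 in all, crops included, and the job is handed in when it is done.

Besides the shell and the picture viewer there is one more tool, called after ">>>" in YAML: its name, and indented under it one key for each argument. move_arm: Moves the arm, as the interface text tells. Scaled input: -1 to 1 covers 25 mm each way for a shift and 30 degrees each way for a turn. Its arguments: {"type":"object","properties":{"targets":{"type":"array"},"claw":{"type":"number"},"newtons":{"type":"number"}},"required":["targets"]}

```bash
ls; mkdir -p pics; python3 - <<'E'
from station import sensors,cams,manip
import cv2,numpy as np
for n in("scene","top"):
    im=cams.snapshot(n); cv2.imwrite(f"pics/{n}0.png",im[:,:,::-1])
    m=cams.camera_model(n); print(n,{k:np.round(v,4).tolist() for k,v in m.items()})
print(sensors.sense(),manip.grasp_offset)
E
```

```text
pics
scene {'fx': 559.1218, 'fy': 559.1218, 'cx': 320.9469, 'cy': 242.6839, 'distortion': [-0.1663, 0.0, 0.0, 0.0, 0.0], 'extrinsics': [[0.5934, 0.8049, 0.0048, -0.3275], [0.5059, -0.3683, -0.78, -0.1318], [-0.6261, 0.4652, -0.6257, 1.4583], [0.0, 0.0, 0.0, 1.0]]}
top {'fx': 600.5524, 'fy': 600.5524, 'cx': 328.3835, 'cy': 238.2558, 'distortion': [-0.0678, 0.0, 0.0, 0.0, 0.0], 'extrinsics': [[0.011, -0.9999, -0.0068, -0.0], [-0.9981, -0.0105, -0.0608, 0.5801], [0.0608, 0.0074, -0.9981, 1.4364], [0.0, 0.0, 0.0, 1.0]]}
{'t': 0.1, 'q': array([-1.31349261e+00,  5.28353219e-01,  1.43380718e+00,  3.58235324e-05,
        1.18140164e+00, -1.78489656e-01]), 'qd': array([-0.00113985, -0.00132017, -0.00345172, -0.00029134,  0.00018899,
       -0.00034863]), 'tau': array([-5.08134490e-04, -4.43306208e+01, -1.78585535e+01, -1.81060282e-04,
        3.89088425e-03,  2.29853504e-05]), 'tcp_pos': array([ 0.26370247, -0.56591824,  0.23043325]), 'tool_rot': array([ 9.76355296e-01,  2.16169764e-01, -2.22425150e-05, -9.84582129e-04]), 'force': array([1.34195338, 0.03625437, 1.13893793]), 'ft_torque': array([-0.00328211,  0.05462168,  0.05775949]), 'gripper_force': 0.0, 'finger_gap': 1.0019915105112922} 0.0187
```

View pics/scene0.png

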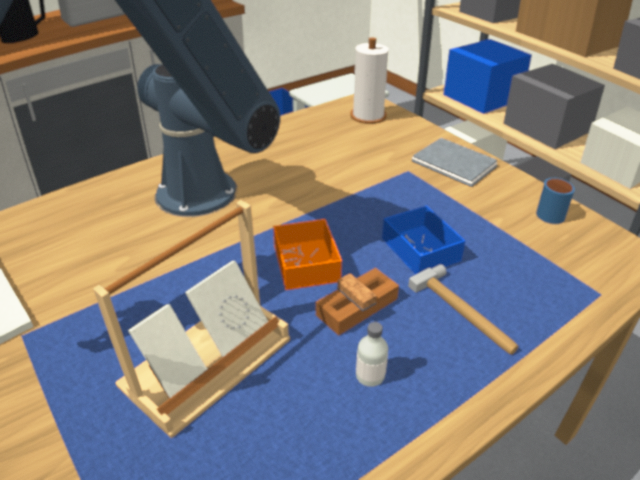

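View pics/top0.png

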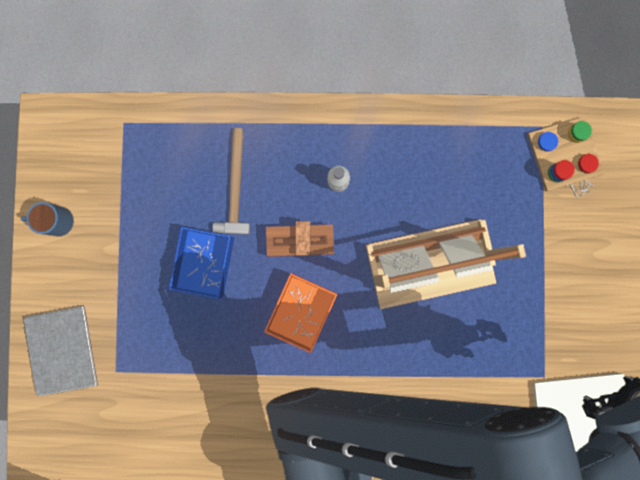

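The scene view shows the nailed board in the rack's right bay (~240,310) and the blank one at left (~165,350). The foot with the cork is at (357,297) and the blue bin at (423,238). In the top view, the nailed board is at (405,262), foot (300,240), cork (302,238), blue bin (203,262) and the orange decoy (300,312).

```bash
cat > h.py <<'E'
import numpy as np,cv2
from station import cams
def ray(n,uv):
    m=cams.camera_model(n);K=np.array([[m['fx'],0,m['cx']],[0,m['fy'],m['cy']],[0,0,1]])
    p=cv2.undistortPoints(np.array(uv,float).reshape(-1,1,2),K,np.array(m['distortion']))[:,0]
    E=np.array(m['extrinsics']);R,t=E[:3,:3],E[:3,3]
    return -R.T@t,(np.c_[p,np.ones(len(p))])@R
def onz(n,uv,z):
    c,d=ray(n,uv);return c+d*((z-c[2])/d[:,2])[:,None]
def tri(a,b):  # a in scene, b in top
    c1,d1=ray("scene",a);c2,d2=ray("top",b);out=[]
    for x,y in zip(d1,d2):
        s=np.linalg.lstsq(np.c_[x,-y],c2-c1,rcond=None)[0];p,q=c1+s[0]*x,c2+s[1]*y
        out.append(np.r_[(p+q)/2,np.linalg.norm(p-q)])
    return np.array(out)
def proj(n,P):
    m=cams.camera_model(n);K=np.array([[m['fx'],0,m['cx']],[0,m['fy'],m['cy']],[0,0,1]]);E=np.array(m['extrinsics'])
    return cv2.projectPoints(np.array(P,float).reshape(-1,1,3),cv2.Rodrigues(E[:3,:3])[0],E[:3,3],K,np.array(m['distortion']))[0][:,0]
E
python3 - <<'E'
import cv2,numpy as np
from h import *
t=cv2.imread("pics/top0.png");s=cv2.imread("pics/scene0.png")
def crop(im,x,y,w,h,k):
    c=cv2.resize(im[y:y+h,x:x+w],None,fx=k,fy=k,interpolation=cv2.INTER_CUBIC)
    for i in range(0,w,20):cv2.putText(c,str(x+i),(i*k,8),0,.3,(0,255,255),1);cv2.line(c,(i*k,10),(i*k,14),(0,255,255),1)
    for i in range(0,h,20):cv2.putText(c,str(y+i),(0,i*k+4),0,.3,(0,255,255),1)
    return c
a=crop(t,355,210,180,110,4);b=crop(t,250,210,100,60,4)
cv2.imwrite("pics/c1.png",np.vstack([a,np.pad(crop(t,160,205,190,100,4)[:, :],((0,0),(0,0),(0,0)))[:,:720]])[:840][:, :]) 
cv2.imwrite("pics/c1.png",cv2.resize(cv2.imread("pics/c1.png"),None,fx=.71,fy=.71))
cv2.imwrite("pics/c2.png",crop(s,80,195,200,150,4)[:600])
cv2.imwrite("pics/c3.png",crop(s,300,200,180,140,4))
h=cv2.cvtColor(t,cv2.COLOR_BGR2HSV)
for x,y in[(302,238),(270,240),(320,252),(203,262),(180,200),(190,232)]:print((x,y),h[y,x])
E
```

```text
(302, 238) [ 13 116 196]
(270, 240) [ 11 119 158]
(320, 252) [ 10 111 120]
(203, 262) [111 165 147]
(180, 200) [112 113 147]
(190, 232) [110 179 216]
```

View pics/c1.png

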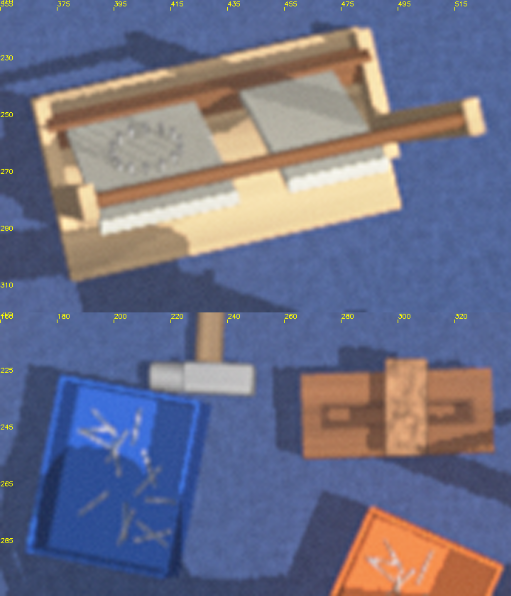

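View pics/c2.png

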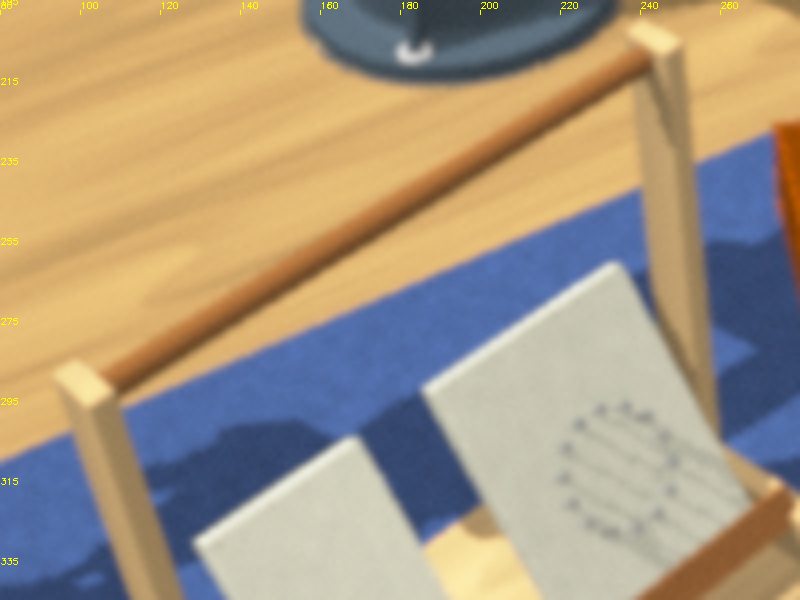

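View pics/c3.png

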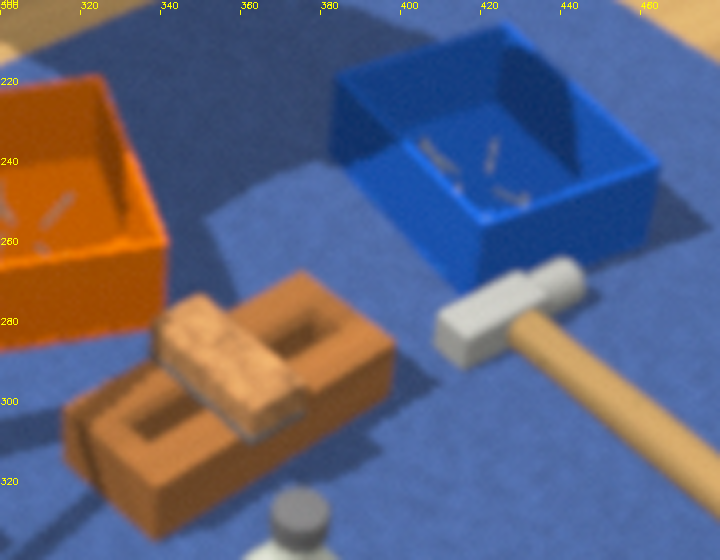

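The zooms show sharp corners for the cork, foot mouth, bin rim and nail-board upper edge (top nail-face corners ~(390.6,287.8) and (438,277); scene ~(186.5,293) and (235.5,262)).

```bash
python3 - <<'E'
from h import *
np.set_printoptions(precision=4,suppress=True)
def q(name,uv,z):
    P=onz("top",uv,z);c=P.mean(0);e=[np.linalg.norm(P[i]-P[(i+1)%4]) for i in range(4)]
    d=(P[1]-P[0]+P[2]-P[3]);print(name,c,"edges",np.array(e),"yaw of top-edge(y axis) dir",np.degrees(np.arctan2(d[1],d[0])))
    d=(P[0]-P[3]+P[1]-P[2]);print("   other axis",np.degrees(np.arctan2(d[1],d[0])))
q("block",[(295.9,222.1),(310.4,221.4),(310.7,255.2),(296.3,255.6)],.064)
q("foot",[(266.3,227.0),(333.2,224.6),(333.9,254.5),(266.7,256.6)],.04)
q("bin",[(181.1,227),(233.2,236.5),(220.6,298.5),(169.5,288.7)],.06)
# slot ends mouth in top: (320,402..428)->, (473,400..)
S=onz("top",[(160+320/2.84,205+(415-312.4)/2.84),(160+474/2.84,205+(409-312.4)/2.84)],.04);print("slot",S,S.mean(0),np.linalg.norm(S[0]-S[1]))
# scene checks: block top corners, foot top corners
print("block scene",onz("scene",[(300+155/4,200+335/4),(300+200/4,200+294/4),(300+305/4,200+388/4),(300+252/4,200+432/4)],.064).mean(0))
print("foot scene",onz("scene",[(300+66/4,200+408/4),(300+303/4,200+270/4),(300+396/4,200+345/4),(300+155/4,200+485/4)],.04).mean(0))
T=tri([(186.5,293),(235.5,262),(234.5,312)],[(438.1,276.9),(390.6,287.8),(405.4,261.4)]);print("board A(-y) B(+y) ring",T)
d=T[1]-T[0];print("w",np.linalg.norm(d[:3]),"yaw y-axis",np.degrees(np.arctan2(d[1],d[0])))
print("posts bar",tri([(80+85/4,195+375/4),(80+655/4,195+38/4)],[(355+474/2.84,210+117/2.84),(355+85/2.84,210+197/2.84)]))
P=onz("top",[(355+32/2.84,210+98/2.84),(355+365/2.84,210+28/2.84),(355+402/2.84,210+208/2.84),(355+75/2.84,210+282/2.84)],.01);print("rack base",P,P.mean(0),np.linalg.norm(P[0]-P[1]),np.linalg.norm(P[0]-P[3]))
E
```

```text
block [0.576  0.0646 0.064 ] edges [0.0341 0.0794 0.0337 0.0787] yaw of top-edge(y axis) dir -87.21056758738195
   other axis 1.3681056757105967
foot [0.5723 0.0736 0.04  ] edges [0.16   0.0714 0.1602 0.0708] yaw of top-edge(y axis) dir -87.46828079928045
   other axis 1.847491736190915
bin [0.5169 0.3052 0.06  ] edges [0.1263 0.1485 0.1234 0.1479] yaw of top-edge(y axis) dir -99.80254725752076
   other axis -9.873883659722317
slot [[0.5705 0.1389 0.04  ]
 [0.5769 0.0095 0.04  ]] [0.5737 0.0742 0.04  ] 0.1294899520323837
block scene [0.5856 0.061  0.064 ]
foot scene [0.5758 0.0745 0.04  ]
board A(-y) B(+y) ring [[ 0.4888 -0.2382  0.1499  0.0037]
 [ 0.4653 -0.1313  0.1498  0.0022]
 [ 0.5241 -0.1716  0.0932  0.0005]]
w 0.10944622345757606 yaw y-axis 102.3988468548422
posts bar [[ 0.5426 -0.3808  0.2794  0.0014]
 [ 0.4833 -0.1097  0.278   0.0026]]
rack base [[ 0.5663 -0.0861  0.01  ]
 [ 0.6296 -0.3726  0.01  ]
 [ 0.4753 -0.404   0.01  ]
 [ 0.4098 -0.1239  0.01  ]] [ 0.5203 -0.2466  0.01  ] 0.29350651002131256 0.1610246349305764
```

>>> move_arm:
  targets:
    - {"dx": 0.5,"dy": 1,"dz": 1,"rz": -0.11}
    - {"dx": 0.5,"dy": 1,"dz": 1,"rz": -0.11}
    - {"dx": 0.5,"dy": 1,"dz": 1,"rz": -0.11}
    - {"dx": 0.5,"dy": 1,"dz": 1,"rz": -0.11}
    - {"dx": 0.5,"dy": 1,"dz": 1,"rz": -0.11}
    - {"dx": 0.5,"dy": 1,"dz": 1,"rz": -0.11}
    - {"dx": 0.5,"dy": 1,"rz": -0.11}
    - {"dx": 0.5,"dy": 1}
    - {"dx": 0.5,"dy": 1}
    - {"dx": 0.5,"dy": 1}
  claw: 70
  newtons: 25

```text
schema error: expected keys dx, dy, dz, rx, ry, rz
```

```bash
python3 -c "
from station import sensors,manip
print(sensors.sense()['q'],[a for a in dir(manip) if a[0]!='_'])"
```

```text
[-1.31349261e+00  5.28353219e-01  1.43380718e+00  3.58235324e-05
  1.18140164e+00 -1.78489656e-01] ['PlanningError', 'grasp_offset']
```

>>> move_arm:
  targets:
    - {"dx": 0.5,"dy": 1,"dz": 1,"rx": 0,"ry": 0,"rz": -0.11}
    - {"dx": 0.5,"dy": 1,"dz": 1,"rx": 0,"ry": 0,"rz": -0.11}
    - {"dx": 0.5,"dy": 1,"dz": 1,"rx": 0,"ry": 0,"rz": -0.11}
    - {"dx": 0.5,"dy": 1,"dz": 1,"rx": 0,"ry": 0,"rz": -0.11}
    - {"dx": 0.5,"dy": 1,"dz": 1,"rx": 0,"ry": 0,"rz": -0.11}
    - {"dx": 0.5,"dy": 1,"dz": 1,"rx": 0,"ry": 0,"rz": -0.11}
    - {"dx": 0.5,"dy": 1,"dz": 0,"rx": 0,"ry": 0,"rz": -0.11}
    - {"dx": 0.5,"dy": 1,"dz": 0,"rx": 0,"ry": 0,"rz": 0}
    - {"dx": 0.5,"dy": 1,"dz": 0,"rx": 0,"ry": 0,"rz": 0}
    - {"dx": 0.5,"dy": 1,"dz": 0,"rx": 0,"ry": 0,"rz": 0}
  claw: 70
  newtons: 25

```text
t: 1.35
tcp_pos: [0.389, -0.3154, 0.3809]
tool_rot: [1.0, 0.016, -0.0, -0.0]
force: [1.1, 0.1, 0.7]
finger_gap: 0.697
gripper_force: 0.0
```

>>> move_arm:
  targets:
    - {"dx": 0.5,"dy": 1,"dz": 0,"rx": 0,"ry": 0,"rz": 0}
    - {"dx": 0.5,"dy": 1,"dz": 0,"rx": 0,"ry": 0,"rz": 0}
    - {"dx": 0.5,"dy": 1,"dz": 0,"rx": 0,"ry": 0,"rz": 0}
    - {"dx": 0.5,"dy": 1,"dz": 0,"rx": 0,"ry": 0,"rz": 0}
    - {"dx": 0.5,"dy": 1,"dz": 0,"rx": 0,"ry": 0,"rz": 0}
    - {"dx": 0.5,"dy": 1,"dz": 0,"rx": 0,"ry": 0,"rz": 0}
    - {"dx": 0.5,"dy": 1,"dz": 0,"rx": 0,"ry": 0,"rz": 0}
    - {"dx": 0.5,"dy": 1,"dz": 0,"rx": 0,"ry": 0,"rz": 0}
    - {"dx": 0.5,"dy": 1,"dz": 0,"rx": 0,"ry": 0,"rz": 0}
    - {"dx": 0.5,"dy": 1,"dz": 0,"rx": 0,"ry": 0,"rz": 0}

```text
t: 2.6
tcp_pos: [0.5139, -0.0656, 0.3808]
tool_rot: [1.0, 0.016, -0.001, -0.0]
force: [0.6, 0.3, -0.3]
finger_gap: 0.7
gripper_force: 0.0
```

```bash
python3 -c "
from station import sensors
s=sensors.sense();print(s['q'],s['tcp_pos'],s['tool_rot'],s['t'],s['finger_gap'])"
```

```text
[-3.42847997e-01  2.31643214e-01  1.48273788e+00 -3.72622792e-05
  1.42835493e+00  1.19532698e+00] [ 0.51385745 -0.06557092  0.38082005] [ 9.99866777e-01  1.63126032e-02 -5.41689279e-04 -1.83675451e-04] 2.6 0.6998569227359513
```

>>> move_arm:
  targets:
    - {"dx": 0.41,"dy": 0.87,"dz": 0,"rx": 0,"ry": 0,"rz": 0}
    - {"dx": 0.41,"dy": 0.87,"dz": 0,"rx": 0,"ry": 0,"rz": 0}
    - {"dx": 0.41,"dy": 0.87,"dz": -1,"rx": 0,"ry": 0,"rz": 0}
    - {"dx": 0.41,"dy": 0.87,"dz": -1,"rx": 0,"ry": 0,"rz": 0}
    - {"dx": 0.41,"dy": 0.87,"dz": -1,"rx": 0,"ry": 0,"rz": 0}
    - {"dx": 0.41,"dy": 0.87,"dz": -1,"rx": 0,"ry": 0,"rz": 0}
    - {"dx": 0,"dy": 0,"dz": -1,"rx": 0,"ry": 0,"rz": 0}
    - {"dx": 0,"dy": 0,"dz": -1,"rx": 0,"ry": 0,"rz": 0}
    - {"dx": 0,"dy": 0,"dz": -1,"rx": 0,"ry": 0,"rz": 0}
    - {"dx": 0,"dy": 0,"dz": -1,"rx": 0,"ry": 0,"rz": 0}

```text
t: 3.85
tcp_pos: [0.575, 0.064, 0.1801]
tool_rot: [1.0, 0.016, -0.0, -0.0]
force: [1.0, 0.6, 1.0]
finger_gap: 0.699
gripper_force: 0.0
```

>>> move_arm:
  targets:
    - {"dx": 0,"dy": 0,"dz": -1,"rx": 0,"ry": 0,"rz": 0}
    - {"dx": 0,"dy": 0,"dz": -1,"rx": 0,"ry": 0,"rz": 0}
    - {"dx": 0,"dy": 0,"dz": -1,"rx": 0,"ry": 0,"rz": 0}
    - {"dx": 0,"dy": 0,"dz": -0.6,"rx": 0,"ry": 0,"rz": 0}
    - {"dx": 0,"dy": 0,"dz": -0.5,"rx": 0,"ry": 0,"rz": 0}
    - {"dx": 0,"dy": 0,"dz": -0.4,"rx": 0,"ry": 0,"rz": 0}
    - {"dx": 0,"dy": 0,"dz": -0.4,"rx": 0,"ry": 0,"rz": 0}
    - {"dx": 0,"dy": 0,"dz": -0.3,"rx": 0,"ry": 0,"rz": 0}
    - {"dx": 0,"dy": 0,"dz": -0.2,"rx": 0,"ry": 0,"rz": 0}
    - {"dx": 0,"dy": 0,"dz": -0.1,"rx": 0,"ry": 0,"rz": 0}

```text
t: 5.1
tcp_pos: [0.5754, 0.0639, 0.0436]
tool_rot: [1.0, 0.016, 0.0, 0.0]
force: [-0.1, -0.1, 1.0]
finger_gap: 0.697
gripper_force: 0.0
```

>>> move_arm:
  targets:
    - {"dx": 0,"dy": 0,"dz": 0,"rx": 0,"ry": 0,"rz": 0}
    - {"dx": 0,"dy": 0,"dz": 0,"rx": 0,"ry": 0,"rz": 0}
    - {"dx": 0,"dy": 0,"dz": 0,"rx": 0,"ry": 0,"rz": 0}
    - {"dx": 0,"dy": 0,"dz": 0,"rx": 0,"ry": 0,"rz": 0}
    - {"dx": 0,"dy": 0,"dz": 0,"rx": 0,"ry": 0,"rz": 0}
    - {"dx": 0,"dy": 0,"dz": 0,"rx": 0,"ry": 0,"rz": 0}
    - {"dx": 0,"dy": 0,"dz": 0,"rx": 0,"ry": 0,"rz": 0}
    - {"dx": 0,"dy": 0,"dz": 0,"rx": 0,"ry": 0,"rz": 0}
    - {"dx": 0,"dy": 0,"dz": 0,"rx": 0,"ry": 0,"rz": 0}
    - {"dx": 0,"dy": 0,"dz": 0,"rx": 0,"ry": 0,"rz": 0}
  claw: 25
  newtons: 25

```text
t: 6.35
tcp_pos: [0.5756, 0.0639, 0.0441]
tool_rot: [1.0, 0.016, 0.0, 0.0]
force: [-0.3, 0.2, 5.4]
finger_gap: 0.391
gripper_force: 26.1
```

>>> move_arm:
  targets:
    - {"dx": 0,"dy": 0,"dz": 0.5,"rx": 0,"ry": 0,"rz": 0}
    - {"dx": 0,"dy": 0,"dz": 1,"rx": 0,"ry": 0,"rz": 0}
    - {"dx": 0,"dy": 0,"dz": 1,"rx": 0,"ry": 0,"rz": 0}
    - {"dx": -0.3,"dy": 1,"dz": 1,"rx": 0,"ry": 0,"rz": -0.06}
    - {"dx": -0.3,"dy": 1,"dz": 1,"rx": 0,"ry": 0,"rz": -0.06}
    - {"dx": -0.3,"dy": 1,"dz": 0,"rx": 0,"ry": 0,"rz": -0.06}
    - {"dx": -0.3,"dy": 1,"dz": 0,"rx": 0,"ry": 0,"rz": -0.06}
    - {"dx": -0.3,"dy": 1,"dz": 0,"rx": 0,"ry": 0,"rz": -0.06}
    - {"dx": -0.3,"dy": 1,"dz": 0,"rx": 0,"ry": 0,"rz": -0.05}
    - {"dx": -0.3,"dy": 1,"dz": 0,"rx": 0,"ry": 0,"rz": -0.05}

```text
t: 7.6
tcp_pos: [0.5221, 0.2396, 0.1564]
tool_rot: [0.996, -0.089, -0.0, 0.0]
force: [0.7, 0.5, -1.2]
finger_gap: 0.393
gripper_force: 25.5
```

>>> move_arm:
  targets:
    - {"dx": -0.1,"dy": 1,"dz": 0,"rx": 0,"ry": 0,"rz": 0}
    - {"dx": -0.1,"dy": 1,"dz": 0,"rx": 0,"ry": 0,"rz": 0}
    - {"dx": 0,"dy": 0.64,"dz": -0.5,"rx": 0,"ry": 0,"rz": 0}
    - {"dx": 0,"dy": 0,"dz": -1,"rx": 0,"ry": 0,"rz": 0}
    - {"dx": 0,"dy": 0,"dz": -1,"rx": 0,"ry": 0,"rz": 0}
    - {"dx": 0,"dy": 0,"dz": -1,"rx": 0,"ry": 0,"rz": 0}
    - {"dx": 0,"dy": 0,"dz": -0.9,"rx": 0,"ry": 0,"rz": 0}
    - {"dx": 0,"dy": 0,"dz": -0.6,"rx": 0,"ry": 0,"rz": 0}
    - {"dx": 0,"dy": 0,"dz": -0.2,"rx": 0,"ry": 0,"rz": 0}
    - {"dx": 0,"dy": 0,"dz": 0,"rx": 0,"ry": 0,"rz": 0}

```text
t: 8.85
tcp_pos: [0.5179, 0.3049, 0.0262]
tool_rot: [0.996, -0.088, -0.0, 0.0]
force: [-0.2, 0.1, -0.4]
finger_gap: 0.393
gripper_force: 25.5
```

```bash
python3 - <<'E'
from station import cams,sensors
import cv2
cv2.imwrite("pics/bin1.png",cv2.resize(cams.snapshot("scene")[190:370,280:500,::-1],None,fx=3,fy=3))
s=sensors.sense();print(s['q'],s['tcp_pos'],s['finger_gap'],s['gripper_force'])
E
```

```text
[ 3.46369197e-01  7.82198324e-01  1.62895323e+00 -1.24157874e-05
  7.29562797e-01  2.09404698e+00] [0.51827356 0.30506067 0.02671031] 0.3904147403099394 25.451065599918365
```

View pics/bin1.png

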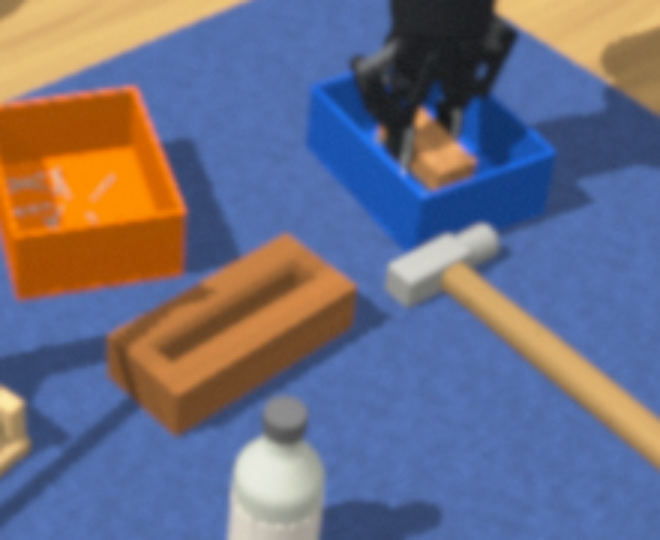

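The cork is inside the blue bin, between the fingers near (425,150), and the slot is clear. Next I lower it a little, release it and go up.

>>> move_arm:
  targets:
    - {"dx": 0,"dy": 0,"dz": -0.3,"rx": 0,"ry": 0,"rz": 0}
    - {"dx": 0,"dy": 0,"dz": -0.2,"rx": 0,"ry": 0,"rz": 0}
    - {"dx": 0,"dy": 0,"dz": 0,"rx": 0,"ry": 0,"rz": 0}
    - {"dx": 0,"dy": 0,"dz": 0,"rx": 0,"ry": 0,"rz": 0}
    - {"dx": 0,"dy": 0,"dz": 0,"rx": 0,"ry": 0,"rz": 0}
    - {"dx": 0,"dy": 0,"dz": 0,"rx": 0,"ry": 0,"rz": 0}
    - {"dx": 0,"dy": 0,"dz": 0,"rx": 0,"ry": 0,"rz": 0}
    - {"dx": 0,"dy": 0,"dz": 0,"rx": 0,"ry": 0,"rz": 0}
    - {"dx": 0,"dy": 0,"dz": 0,"rx": 0,"ry": 0,"rz": 0}
    - {"dx": 0,"dy": 0,"dz": 0,"rx": 0,"ry": 0,"rz": 0}
  claw: 60

```text
t: 10.15
tcp_pos: [0.5179, 0.305, 0.0138]
tool_rot: [0.996, -0.088, 0.0, -0.0]
force: [0.0, 0.2, -0.3]
finger_gap: 0.603
gripper_force: 0.0
```

>>> move_arm:
  targets:
    - {"dx": 0,"dy": 0,"dz": 0.6,"rx": 0,"ry": 0,"rz": 0}
    - {"dx": 0,"dy": 0,"dz": 1,"rx": 0,"ry": 0,"rz": 0}
    - {"dx": 0,"dy": 0,"dz": 1,"rx": 0,"ry": 0,"rz": 0}
    - {"dx": 0,"dy": 0,"dz": 1,"rx": 0,"ry": 0,"rz": 0}
    - {"dx": 0,"dy": 0,"dz": 1,"rx": 0,"ry": 0,"rz": 0}
    - {"dx": 0,"dy": 0,"dz": 1,"rx": 0,"ry": 0,"rz": 0}
    - {"dx": -0.1,"dy": -1,"dz": 1,"rx": 0,"ry": 0,"rz": 0.3}
    - {"dx": -0.1,"dy": -1,"dz": 1,"rx": 0,"ry": 0,"rz": 0.3}
    - {"dx": -0.1,"dy": -1,"dz": 1,"rx": 0,"ry": 0,"rz": 0.3}
    - {"dx": -0.1,"dy": -1,"dz": 1,"rx": 0,"ry": 0,"rz": 0.3}

```text
t: 11.4
tcp_pos: [0.5075, 0.2042, 0.2557]
tool_rot: [0.974, 0.226, 0.001, 0.0]
force: [0.2, -0.1, 0.5]
finger_gap: 0.601
gripper_force: 0.0
```

```bash
python3 - <<'E'
from station import cams,sensors
import cv2
a=cv2.resize(cams.snapshot("scene")[190:330,300:480,::-1],None,fx=4,fy=4)
b=cams.snapshot("top")[:,:,::-1];cv2.imwrite("pics/top2.png",b);cv2.imwrite("pics/b2.png",a)
s=sensors.sense();print(s['q'],s['tcp_pos'],s['tool_rot'],s['finger_gap'],s['gripper_force'])
E
```

```text
[ 1.76722448e-01  3.90470220e-01  1.59959775e+00 -6.75544858e-04
  1.14485715e+00  1.29801955e+00] [0.50926084 0.20351732 0.25757147] [9.74813593e-01 2.22996077e-01 3.31512940e-03 4.67750792e-04] 0.5963160414584096 0.0
```

View pics/b2.png

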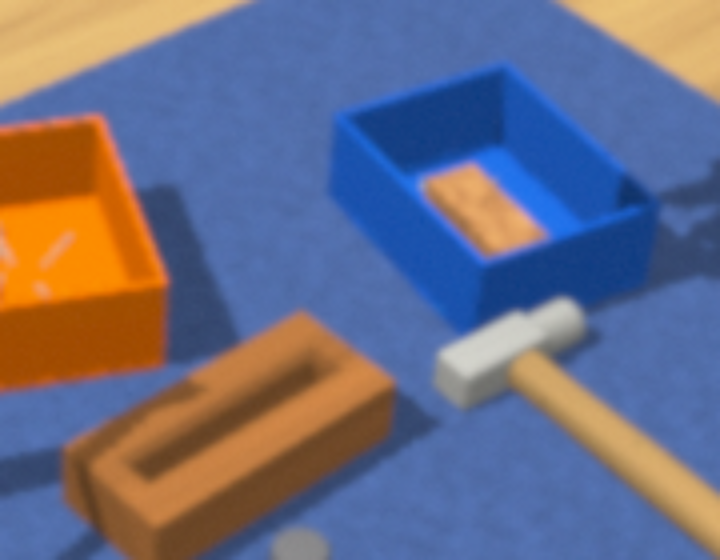

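The cork lies flat in the blue bin and the foot's slot is free.

```bash
cat > plan.py <<'E'
import numpy as np
from scipy.spatial.transform import Rotation as Ro
from station import sensors
np.set_printoptions(precision=4,suppress=True)
a=np.radians(12.4);X=np.array([np.cos(a),np.sin(a),0]);Z=np.array([0,0,1.])
L=np.radians(35);u=-np.sin(L)*X+np.cos(L)*Z;n=np.cos(L)*X+np.sin(L)*Z
Ctop=np.array([.4717,-.1858,.1485])
Rg=np.c_[np.cross(n,-u),n,-u]
def go(p,R):
    s=sensors.sense();Rc=Ro.from_quat(s['tool_rot'])
    print("d units",(p-s['tcp_pos'])/.025,"rot units",(Ro.from_matrix(R)*Rc.inv()).as_rotvec()/np.radians(30),"q",s['q'],s['tcp_pos'],s['t'])
E
python3 -c "
from plan import *
go(Ctop+.14*u,Rg);print(u/.025,n/.025)"
```

```text
d units [ -4.6395 -16.2624   0.2244] rot units [-0.5578 -1.1195  2.4665] q [ 0.1767  0.3905  1.5996 -0.0007  1.1449  1.298 ] [0.5093 0.2035 0.2576] 11.5
[-22.4078  -4.9267  32.7661] [32.0017  7.036  22.9431]
```

>>> move_arm:
  targets:
    - {"dx": -0.46,"dy": -0.95,"dz": 0.15,"rx": -0.033,"ry": -0.066,"rz": 0.145}
    - {"dx": -0.46,"dy": -0.95,"dz": 0.15,"rx": -0.033,"ry": -0.066,"rz": 0.145}
    - {"dx": -0.46,"dy": -0.95,"dz": 0.15,"rx": -0.033,"ry": -0.066,"rz": 0.145}
    - {"dx": -0.46,"dy": -0.95,"dz": 0.15,"rx": -0.033,"ry": -0.066,"rz": 0.145}
    - {"dx": -0.46,"dy": -0.95,"dz": 0.15,"rx": -0.033,"ry": -0.066,"rz": 0.145}
    - {"dx": -0.46,"dy": -0.95,"dz": 0.15,"rx": -0.033,"ry": -0.066,"rz": 0.145}
    - {"dx": -0.46,"dy": -0.95,"dz": 0.15,"rx": -0.033,"ry": -0.066,"rz": 0.145}
    - {"dx": -0.46,"dy": -0.95,"dz": 0.15,"rx": -0.033,"ry": -0.066,"rz": 0.145}
    - {"dx": -0.46,"dy": -0.95,"dz": 0.15,"rx": -0.033,"ry": -0.066,"rz": 0.145}
    - {"dx": -0.46,"dy": -0.95,"dz": 0.15,"rx": -0.033,"ry": -0.066,"rz": 0.145}
  claw: 40

```text
t: 12.75
tcp_pos: [0.3924, -0.0323, 0.2914]
tool_rot: [0.805, 0.563, 0.145, 0.119]
force: [0.1, 0.2, 0.4]
finger_gap: 0.401
gripper_force: 0.0
```

```bash
python3 -c "
from plan import *
go(Ctop+.14*u,Rg)"
```

```text
d units [ 0.0368 -6.8281 -1.1282] rot units [-0.2186 -0.4617  1.0159] q [-0.4859 -0.0351  2.1298  0.2277  0.71   -0.2843] [ 0.3924 -0.0323  0.2914] 12.75
```

>>> move_arm:
  targets:
    - {"dx": 0,"dy": -0.85,"dz": -0.1,"rx": -0.028,"ry": -0.058,"rz": 0.127}
    - {"dx": 0,"dy": -0.85,"dz": -0.1,"rx": -0.028,"ry": -0.058,"rz": 0.127}
    - {"dx": 0,"dy": -0.85,"dz": -0.1,"rx": -0.028,"ry": -0.058,"rz": 0.127}
    - {"dx": 0,"dy": -0.85,"dz": -0.1,"rx": -0.028,"ry": -0.058,"rz": 0.127}
    - {"dx": 0,"dy": -0.85,"dz": -0.1,"rx": -0.028,"ry": -0.058,"rz": 0.127}
    - {"dx": 0,"dy": -0.85,"dz": -0.2,"rx": -0.028,"ry": -0.058,"rz": 0.127}
    - {"dx": 0,"dy": -0.85,"dz": -0.2,"rx": -0.028,"ry": -0.058,"rz": 0.127}
    - {"dx": 0,"dy": -0.85,"dz": -0.2,"rx": -0.028,"ry": -0.058,"rz": 0.127}
    - {"dx": 0,"dy": 0,"dz": 0,"rx": 0,"ry": 0,"rz": 0}
    - {"dx": 0,"dy": 0,"dz": 0,"rx": 0,"ry": 0,"rz": 0}

```text
t: 14.0
tcp_pos: [0.3928, -0.2011, 0.2637]
tool_rot: [0.599, 0.743, 0.234, 0.189]
force: [-0.8, -0.5, 0.2]
finger_gap: 0.401
gripper_force: 0.0
```

```bash
python3 -c "
from plan import *
go(Ctop+.14*u,Rg);go(Ctop+.02*u,Rg);go(Ctop-.038*u,Rg)
from station import cams
import cv2
cv2.imwrite('pics/b3.png',cv2.resize(cams.snapshot('scene')[180:380,70:320,::-1],None,fx=3,fy=3))"
```

```text
d units [ 0.0208 -0.0777 -0.0202] rot units [0.0012 0.0001 0.005 ] q [-1.1537  0.1624  2.1453  0.8157  0.8807 -1.919 ] [ 0.3928 -0.2011  0.2637] 14.0
d units [ 2.7097  0.5135 -3.9521] rot units [0.0012 0.0001 0.005 ] q [-1.1537  0.1624  2.1453  0.8157  0.8807 -1.919 ] [ 0.3928 -0.2011  0.2637] 14.0
d units [ 4.0094  0.7992 -5.8526] rot units [0.0012 0.0001 0.005 ] q [-1.1537  0.1624  2.1453  0.8157  0.8807 -1.919 ] [ 0.3928 -0.2011  0.2637] 14.0
```

View pics/b3.png

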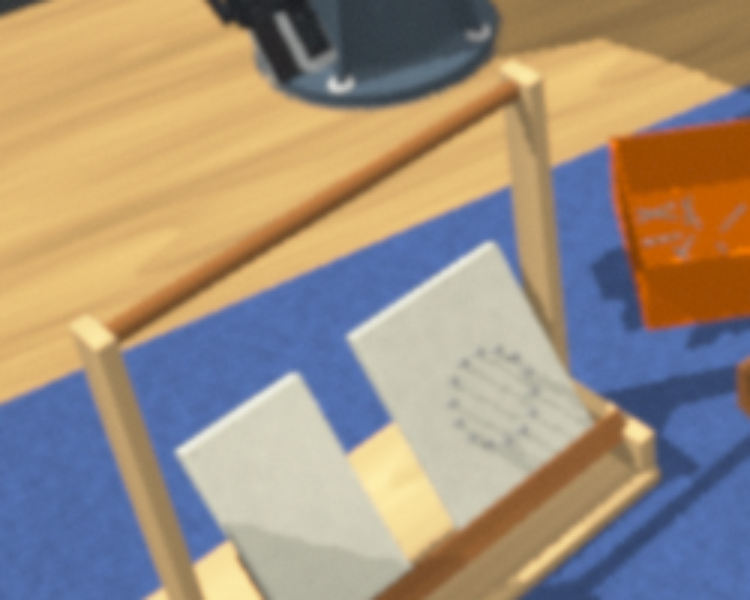

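The fingers are at about (300,50), matching the measured TCP. The board is undisturbed and the way down the slope is free.

>>> move_arm:
  targets:
    - {"dx": 0.39,"dy": 0.08,"dz": -0.56,"rx": 0,"ry": 0,"rz": 0}
    - {"dx": 0.39,"dy": 0.08,"dz": -0.56,"rx": 0,"ry": 0,"rz": 0}
    - {"dx": 0.39,"dy": 0.08,"dz": -0.56,"rx": 0,"ry": 0,"rz": 0}
    - {"dx": 0.39,"dy": 0.08,"dz": -0.56,"rx": 0,"ry": 0,"rz": 0}
    - {"dx": 0.39,"dy": 0.08,"dz": -0.56,"rx": 0,"ry": 0,"rz": 0}
    - {"dx": 0.39,"dy": 0.08,"dz": -0.56,"rx": 0,"ry": 0,"rz": 0}
    - {"dx": 0.39,"dy": 0.08,"dz": -0.56,"rx": 0,"ry": 0,"rz": 0}
    - {"dx": 0.14,"dy": 0.03,"dz": -0.2,"rx": 0,"ry": 0,"rz": 0}
    - {"dx": 0.14,"dy": 0.03,"dz": -0.2,"rx": 0,"ry": 0,"rz": 0}
    - {"dx": 0,"dy": 0,"dz": 0,"rx": 0,"ry": 0,"rz": 0}

```text
t: 15.3
tcp_pos: [0.4682, -0.1867, 0.156]
tool_rot: [0.598, 0.743, 0.233, 0.19]
force: [-1.0, 0.6, -0.5]
finger_gap: 0.4
gripper_force: 0.0
```

>>> move_arm:
  targets:
    - {"dx": 0.14,"dy": 0.03,"dz": -0.2,"rx": 0,"ry": 0,"rz": 0}
    - {"dx": 0.14,"dy": 0.03,"dz": -0.2,"rx": 0,"ry": 0,"rz": 0}
    - {"dx": 0.14,"dy": 0.03,"dz": -0.2,"rx": 0,"ry": 0,"rz": 0}
    - {"dx": 0.14,"dy": 0.03,"dz": -0.2,"rx": 0,"ry": 0,"rz": 0}
    - {"dx": 0.14,"dy": 0.03,"dz": -0.2,"rx": 0,"ry": 0,"rz": 0}
    - {"dx": 0.14,"dy": 0.03,"dz": -0.2,"rx": 0,"ry": 0,"rz": 0}
    - {"dx": 0.14,"dy": 0.02,"dz": -0.2,"rx": 0,"ry": 0,"rz": 0}
    - {"dx": 0,"dy": 0,"dz": 0,"rx": 0,"ry": 0,"rz": 0}
    - {"dx": 0,"dy": 0,"dz": 0,"rx": 0,"ry": 0,"rz": 0}
    - {"dx": 0,"dy": 0,"dz": 0,"rx": 0,"ry": 0,"rz": 0}

```text
t: 16.55
tcp_pos: [0.4926, -0.1821, 0.121]
tool_rot: [0.598, 0.743, 0.233, 0.19]
force: [0.2, -0.0, 0.2]
finger_gap: 0.402
gripper_force: 0.0
```

```bash
python3 -c "
from plan import *
go(Ctop-.038*u,Rg)
from station import cams
import cv2
a=cv2.resize(cams.snapshot('scene')[240:360,150:290,::-1],None,fx=4,fy=4)
b=cv2.resize(cams.snapshot('top')[220:340,360:460,::-1],None,fx=4,fy=4)
import numpy as np
c=np.hstack([a,b]);cv2.imwrite('pics/b4.png',cv2.resize(c,None,fx=.83,fy=.83))"
```

```text
d units [ 0.0166  0.0397 -0.1437] rot units [0.0063 0.002  0.0039] q [-0.8755  0.574   2.1449  1.3923  0.5418 -2.3673] [ 0.4926 -0.1821  0.121 ] 16.55
```

View pics/b4.png

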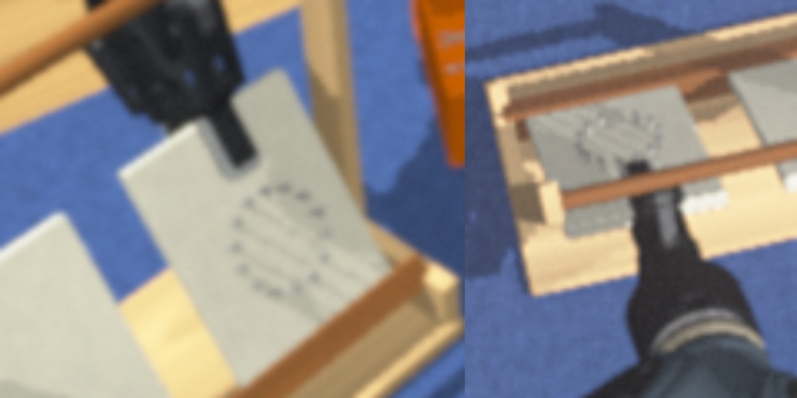

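One finger lies over the bare upper strip at (235,150), short of the ring of nails, with the other finger behind the board. Close.

>>> move_arm:
  targets:
    - {"dx": 0,"dy": 0,"dz": 0,"rx": 0,"ry": 0,"rz": 0}
    - {"dx": 0,"dy": 0,"dz": 0,"rx": 0,"ry": 0,"rz": 0}
    - {"dx": 0,"dy": 0,"dz": 0,"rx": 0,"ry": 0,"rz": 0}
    - {"dx": 0,"dy": 0,"dz": 0,"rx": 0,"ry": 0,"rz": 0}
    - {"dx": 0,"dy": 0,"dz": 0,"rx": 0,"ry": 0,"rz": 0}
    - {"dx": 0,"dy": 0,"dz": 0,"rx": 0,"ry": 0,"rz": 0}
    - {"dx": 0,"dy": 0,"dz": 0,"rx": 0,"ry": 0,"rz": 0}
    - {"dx": 0,"dy": 0,"dz": 0,"rx": 0,"ry": 0,"rz": 0}
    - {"dx": 0,"dy": 0,"dz": 0,"rx": 0,"ry": 0,"rz": 0}
    - {"dx": 0,"dy": 0,"dz": 0,"rx": 0,"ry": 0,"rz": 0}
  claw: 5
  newtons: 60

```text
t: 17.9
tcp_pos: [0.4932, -0.182, 0.1214]
tool_rot: [0.598, 0.743, 0.234, 0.191]
force: [0.2, 0.3, 5.0]
finger_gap: 0.132
gripper_force: 59.0
```

>>> move_arm:
  targets:
    - {"dx": -0.14,"dy": -0.03,"dz": 0.2,"rx": 0,"ry": 0,"rz": 0}
    - {"dx": -0.27,"dy": -0.06,"dz": 0.4,"rx": 0,"ry": 0,"rz": 0}
    - {"dx": -0.4,"dy": -0.09,"dz": 0.58,"rx": 0,"ry": 0,"rz": 0}
    - {"dx": -0.4,"dy": -0.09,"dz": 0.58,"rx": 0,"ry": 0,"rz": 0}
    - {"dx": -0.4,"dy": -0.09,"dz": 0.58,"rx": 0,"ry": 0,"rz": 0}
    - {"dx": -0.4,"dy": -0.09,"dz": 0.58,"rx": 0,"ry": 0,"rz": 0}
    - {"dx": -0.4,"dy": -0.09,"dz": 0.58,"rx": 0,"ry": 0,"rz": 0}
    - {"dx": -0.4,"dy": -0.09,"dz": 0.58,"rx": 0,"ry": 0,"rz": 0}
    - {"dx": -0.4,"dy": -0.09,"dz": 0.58,"rx": 0,"ry": 0,"rz": 0}
    - {"dx": -0.4,"dy": -0.09,"dz": 0.58,"rx": 0,"ry": 0,"rz": 0}

```text
t: 19.15
tcp_pos: [0.4011, -0.2021, 0.2514]
tool_rot: [0.598, 0.743, 0.232, 0.189]
force: [0.1, -0.9, -1.0]
finger_gap: 0.129
gripper_force: 59.1
```

```bash
python3 -c "
from plan import *
from scipy.spatial.transform import Rotation as Ro
b=np.radians(2.4);y=np.array([np.cos(b),np.sin(b),0]);Rf=np.c_[np.cross(y,-Z),y,-Z]
go(np.array([.574,.0742,.26]),Rf)
from station import cams
import cv2
cv2.imwrite('pics/b5.png',cv2.resize(cams.snapshot('scene')[140:400,70:400,::-1],None,fx=2.2,fy=2.2))"
```

```text
d units [ 6.9165 11.0525  0.344 ] rot units [-0.1431  1.1546 -0.3198] q [-1.1286  0.1981  2.149   0.8454  0.8381 -1.9412] [ 0.4011 -0.2021  0.2514] 19.15
```

View pics/b5.png

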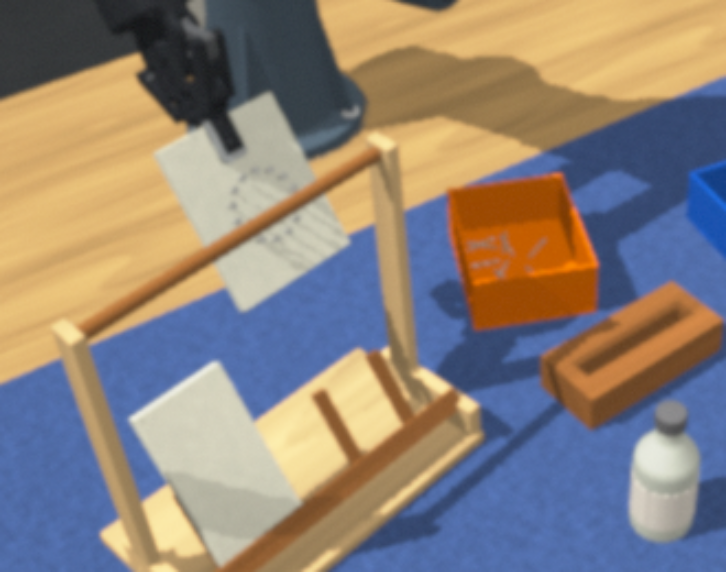

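The board is held at (250,200), clear of the ribs, with the bar ahead of it; the blank board still stands in its bay. Next I turn it upright while passing the post sideways.

>>> move_arm:
  targets:
    - {"dx": -0.1,"dy": 0.7,"dz": 0.15,"rx": -0.018,"ry": 0.144,"rz": -0.04}
    - {"dx": 0,"dy": 1,"dz": 0.15,"rx": -0.018,"ry": 0.144,"rz": -0.04}
    - {"dx": 0,"dy": 1,"dz": 0.1,"rx": -0.018,"ry": 0.144,"rz": -0.04}
    - {"dx": 0,"dy": 1,"dz": 0.1,"rx": -0.018,"ry": 0.144,"rz": -0.04}
    - {"dx": 0,"dy": 1,"dz": 0.1,"rx": -0.018,"ry": 0.144,"rz": -0.04}
    - {"dx": 0,"dy": 1,"dz": 0,"rx": -0.018,"ry": 0.144,"rz": -0.04}
    - {"dx": 0,"dy": 1,"dz": 0,"rx": -0.018,"ry": 0.144,"rz": -0.04}
    - {"dx": 0,"dy": 1,"dz": 0,"rx": -0.018,"ry": 0.144,"rz": -0.04}
    - {"dx": 0.2,"dy": 1,"dz": 0,"rx": 0,"ry": 0,"rz": 0}
    - {"dx": 0.8,"dy": 0.6,"dz": 0,"rx": 0,"ry": 0,"rz": 0}

```text
t: 20.45
tcp_pos: [0.4235, 0.0318, 0.2656]
tool_rot: [0.691, 0.723, 0.0, 0.0]
force: [0.7, -1.0, -1.0]
finger_gap: 0.132
gripper_force: 59.2
```

```bash
cat >> plan.py <<'E'
b=np.radians(2.4);yf=np.array([np.cos(b),np.sin(b),0]);Rf=np.c_[np.cross(yf,-Z),yf,-Z]
E
python3 -c "
from plan import *
go(np.array([.574,.0742,.2]),Rf)"
```

```text
d units [ 6.0205  1.6971 -2.6236] rot units [-0.0001  0.0024 -0.0048] q [-0.1898  0.2057  1.8637  0.0003  1.071  -0.2343] [0.4235 0.0318 0.2656] 20.45
```

>>> move_arm:
  targets:
    - {"dx": 0.8,"dy": 0.25,"dz": 0,"rx": 0,"ry": 0,"rz": 0}
    - {"dx": 0.9,"dy": 0.25,"dz": 0,"rx": 0,"ry": 0,"rz": 0}
    - {"dx": 0.9,"dy": 0.25,"dz": -0.2,"rx": 0,"ry": 0,"rz": 0}
    - {"dx": 0.9,"dy": 0.25,"dz": -0.4,"rx": 0,"ry": 0,"rz": 0}
    - {"dx": 0.9,"dy": 0.25,"dz": -0.5,"rx": 0,"ry": 0,"rz": 0}
    - {"dx": 0.7,"dy": 0.25,"dz": -0.5,"rx": 0,"ry": 0,"rz": 0}
    - {"dx": 0.5,"dy": 0.15,"dz": -0.5,"rx": 0,"ry": 0,"rz": 0}
    - {"dx": 0.3,"dy": 0,"dz": -0.3,"rx": 0,"ry": 0,"rz": 0}
    - {"dx": 0.1,"dy": 0,"dz": -0.2,"rx": 0,"ry": 0,"rz": 0}
    - {"dx": 0,"dy": 0,"dz": 0,"rx": 0,"ry": 0,"rz": 0}

```text
t: 21.7
tcp_pos: [0.5744, 0.0713, 0.2015]
tool_rot: [0.692, 0.722, 0.001, 0.001]
force: [0.1, -0.3, -0.6]
finger_gap: 0.133
gripper_force: 59.0
```

```bash
python3 -c "
from plan import *
go(np.array([.574,.0742,.2]),Rf)
from station import cams
import cv2
s=cams.snapshot('scene')[:,:,::-1];t=cams.snapshot('top')[:,:,::-1]
cv2.imwrite('pics/s6.png',s);cv2.imwrite('pics/t6.png',t)
a=cv2.resize(s[190:340,300:420],None,fx=4,fy=4);b=cv2.resize(t[190:265,260:340],None,fx=4,fy=4)
for i in range(0,120,20):cv2.putText(a,str(300+i),(i*4,10),0,.35,(0,255,255),1)
for i in range(0,150,20):cv2.putText(a,str(190+i),(0,i*4+4),0,.35,(0,255,255),1)
b=np.pad(b,((0,a.shape[0]-b.shape[0]),(0,0),(0,0)))
cv2.imwrite('pics/b6.png',np.hstack([a,b]))"
```

```text
d units [-0.0148  0.1179 -0.0599] rot units [ 0.0007  0.0056 -0.0013] q [-0.0695  0.5004  1.5842 -0.0002  1.054  -0.1119] [0.5744 0.0713 0.2015] 21.7
```

View pics/b6.png

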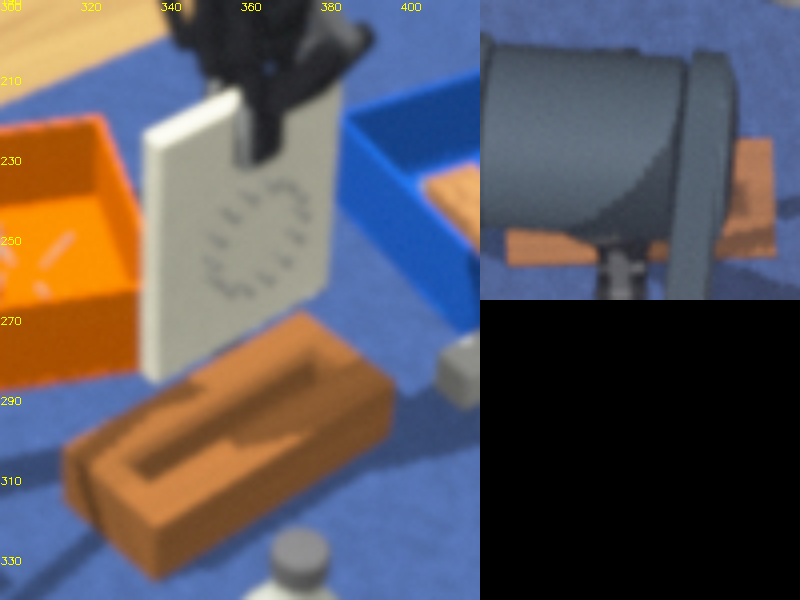

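```bash
python3 -c "
from plan import *
from h import *
s=sensors.sense();p=s['tcp_pos'];w=np.array([-yf[1],yf[0],0])
B=[p+.006*yf+k*.055*w+Z*z for z in(-.1053,.0347) for k in(-1,1)]
obs=[(340,285.5),(381.75,262.5),(340.5,228)]
print(proj('scene',B),obs)
F=np.array([.574,.0742,.04]);C=[F+a*.035*yf+c*.08*w for a,c in((-1,-1),(-1,1),(1,1),(1,-1))]
print(proj('scene',C),'obs (316.5,302),(375.7,267.5),(398.5,286),(338.5,321)')
J=(proj('scene',[F+.001*yf,F+.001*w,F+.001*Z])-proj('scene',[F]));print('px per mm',J)
"
```

```text
[[338.2129 286.365 ]
 [381.0469 262.3483]
 [340.2082 226.365 ]
 [386.5811 203.5875]] [(340, 285.5), (381.75, 262.5), (340.5, 228)]
[[315.1668 301.0398]
 [375.0903 267.3877]
 [398.6758 285.2122]
 [338.2619 321.5396]] obs (316.5,302),(375.7,267.5),(398.5,286),(338.5,321)
px per mm [[ 0.3346  0.2729]
 [ 0.3758 -0.2183]
 [ 0.0238 -0.3635]]
```

The board hangs upright above the foot, with its lower corners at (340,285) and (382,262). These agree with the prediction to about 1 mm, so I lower it.

>>> move_arm:
  targets:
    - {"dx": 0,"dy": 0.05,"dz": -0.4,"rx": 0,"ry": 0,"rz": 0}
    - {"dx": 0,"dy": 0,"dz": -0.5,"rx": 0,"ry": 0,"rz": 0}
    - {"dx": 0,"dy": 0,"dz": -0.5,"rx": 0,"ry": 0,"rz": 0}
    - {"dx": 0,"dy": 0,"dz": -0.4,"rx": 0,"ry": 0,"rz": 0}
    - {"dx": 0,"dy": 0,"dz": -0.2,"rx": 0,"ry": 0,"rz": 0}
    - {"dx": 0,"dy": 0,"dz": -0.15,"rx": 0,"ry": 0,"rz": 0}
    - {"dx": 0,"dy": 0,"dz": -0.1,"rx": 0,"ry": 0,"rz": 0}
    - {"dx": 0,"dy": 0,"dz": -0.1,"rx": 0,"ry": 0,"rz": 0}
    - {"dx": 0,"dy": 0,"dz": -0.1,"rx": 0,"ry": 0,"rz": 0}
    - {"dx": 0,"dy": 0,"dz": 0,"rx": 0,"ry": 0,"rz": 0}

```text
t: 23.05
tcp_pos: [0.5747, 0.0727, 0.1405]
tool_rot: [0.692, 0.722, 0.001, 0.001]
force: [-0.5, 0.0, -1.0]
finger_gap: 0.132
gripper_force: 59.1
```

>>> move_arm:
  targets:
    - {"dx": 0,"dy": 0,"dz": -0.1,"rx": 0,"ry": 0,"rz": 0}
    - {"dx": 0,"dy": 0,"dz": -0.1,"rx": 0,"ry": 0,"rz": 0}
    - {"dx": 0,"dy": 0,"dz": -0.1,"rx": 0,"ry": 0,"rz": 0}
    - {"dx": 0,"dy": 0,"dz": -0.1,"rx": 0,"ry": 0,"rz": 0}
    - {"dx": 0,"dy": 0,"dz": 0,"rx": 0,"ry": 0,"rz": 0}
    - {"dx": 0,"dy": 0,"dz": 0,"rx": 0,"ry": 0,"rz": 0}
    - {"dx": 0,"dy": 0,"dz": 0,"rx": 0,"ry": 0,"rz": 0}
    - {"dx": 0,"dy": 0,"dz": 0,"rx": 0,"ry": 0,"rz": 0}
    - {"dx": 0,"dy": 0,"dz": 0,"rx": 0,"ry": 0,"rz": 0}
    - {"dx": 0,"dy": 0,"dz": 0,"rx": 0,"ry": 0,"rz": 0}

```text
t: 24.3
tcp_pos: [0.5749, 0.0727, 0.1306]
tool_rot: [0.692, 0.722, 0.001, 0.002]
force: [0.3, -0.7, -0.4]
finger_gap: 0.133
gripper_force: 59.1
```

>>> move_arm:
  targets:
    - {"dx": 0,"dy": 0,"dz": -0.1,"rx": 0,"ry": 0,"rz": 0}
    - {"dx": 0,"dy": 0,"dz": -0.1,"rx": 0,"ry": 0,"rz": 0}
    - {"dx": 0,"dy": 0,"dz": -0.06,"rx": 0,"ry": 0,"rz": 0}
    - {"dx": 0,"dy": 0,"dz": -0.04,"rx": 0,"ry": 0,"rz": 0}
    - {"dx": 0,"dy": 0,"dz": -0.04,"rx": 0,"ry": 0,"rz": 0}
    - {"dx": 0,"dy": 0,"dz": 0,"rx": 0,"ry": 0,"rz": 0}
    - {"dx": 0,"dy": 0,"dz": 0,"rx": 0,"ry": 0,"rz": 0}
    - {"dx": 0,"dy": 0,"dz": 0,"rx": 0,"ry": 0,"rz": 0}
    - {"dx": 0,"dy": 0,"dz": 0,"rx": 0,"ry": 0,"rz": 0}
    - {"dx": 0,"dy": 0,"dz": 0,"rx": 0,"ry": 0,"rz": 0}

```text
t: 25.55
tcp_pos: [0.5749, 0.0727, 0.1221]
tool_rot: [0.692, 0.722, 0.001, 0.002]
force: [-0.5, -0.2, -1.4]
finger_gap: 0.132
gripper_force: 59.1
```

>>> move_arm:
  targets:
    - {"dx": 0,"dy": 0,"dz": -0.03,"rx": 0,"ry": 0,"rz": 0}
    - {"dx": 0,"dy": 0,"dz": -0.03,"rx": 0,"ry": 0,"rz": 0}
    - {"dx": 0,"dy": 0,"dz": 0,"rx": 0,"ry": 0,"rz": 0}
    - {"dx": 0,"dy": 0,"dz": 0,"rx": 0,"ry": 0,"rz": 0}
    - {"dx": 0,"dy": 0,"dz": 0,"rx": 0,"ry": 0,"rz": 0}
    - {"dx": 0,"dy": 0,"dz": 0,"rx": 0,"ry": 0,"rz": 0}
    - {"dx": 0,"dy": 0,"dz": 0,"rx": 0,"ry": 0,"rz": 0}
    - {"dx": 0,"dy": 0,"dz": 0,"rx": 0,"ry": 0,"rz": 0}
    - {"dx": 0,"dy": 0,"dz": 0,"rx": 0,"ry": 0,"rz": 0}
    - {"dx": 0,"dy": 0,"dz": 0,"rx": 0,"ry": 0,"rz": 0}

```text
t: 26.8
tcp_pos: [0.575, 0.0729, 0.1213]
tool_rot: [0.692, 0.722, 0.002, 0.002]
force: [-1.5, 1.0, 5.5]
finger_gap: 0.133
gripper_force: 60.1
```

Contact at TCP z 0.1213, right where the slot floor should be felt. Release and withdraw straight up.

>>> move_arm:
  targets:
    - {"dx": 0,"dy": 0,"dz": 0,"rx": 0,"ry": 0,"rz": 0}
    - {"dx": 0,"dy": 0,"dz": 0,"rx": 0,"ry": 0,"rz": 0}
    - {"dx": 0,"dy": 0,"dz": 0,"rx": 0,"ry": 0,"rz": 0}
    - {"dx": 0,"dy": 0,"dz": 0,"rx": 0,"ry": 0,"rz": 0}
    - {"dx": 0,"dy": 0,"dz": 0,"rx": 0,"ry": 0,"rz": 0}
    - {"dx": 0,"dy": 0,"dz": 0,"rx": 0,"ry": 0,"rz": 0}
    - {"dx": 0,"dy": 0,"dz": 0,"rx": 0,"ry": 0,"rz": 0}
    - {"dx": 0,"dy": 0,"dz": 0,"rx": 0,"ry": 0,"rz": 0}
    - {"dx": 0,"dy": 0,"dz": 0,"rx": 0,"ry": 0,"rz": 0}
    - {"dx": 0,"dy": 0,"dz": 0,"rx": 0,"ry": 0,"rz": 0}
  claw: 45

```text
t: 28.05
tcp_pos: [0.5749, 0.0727, 0.1206]
tool_rot: [0.692, 0.722, 0.001, 0.002]
force: [0.2, 0.9, 0.6]
finger_gap: 0.45
gripper_force: 0.0
```

>>> move_arm:
  targets:
    - {"dx": 0,"dy": 0,"dz": 0.2,"rx": 0,"ry": 0,"rz": 0}
    - {"dx": 0,"dy": 0,"dz": 0.4,"rx": 0,"ry": 0,"rz": 0}
    - {"dx": 0,"dy": 0,"dz": 0.6,"rx": 0,"ry": 0,"rz": 0}
    - {"dx": 0,"dy": 0,"dz": 0.8,"rx": 0,"ry": 0,"rz": 0}
    - {"dx": 0,"dy": 0,"dz": 1,"rx": 0,"ry": 0,"rz": 0}
    - {"dx": 0,"dy": 0,"dz": 1,"rx": 0,"ry": 0,"rz": 0}
    - {"dx": -1,"dy": 0,"dz": 1,"rx": 0,"ry": 0,"rz": 0}
    - {"dx": -1,"dy": 0,"dz": 0.5,"rx": 0,"ry": 0,"rz": 0}
    - {"dx": -1,"dy": 0,"dz": 0,"rx": 0,"ry": 0,"rz": 0}
    - {"dx": 0,"dy": 0,"dz": 0,"rx": 0,"ry": 0,"rz": 0}

```text
t: 29.3
tcp_pos: [0.4984, 0.0729, 0.2593]
tool_rot: [0.692, 0.722, 0.001, 0.002]
force: [1.2, 0.3, -0.4]
finger_gap: 0.45
gripper_force: 0.0
```

```bash
python3 -c "
from plan import *
from h import *
F=np.array([.574,.0742,.04]);w=np.array([-yf[1],yf[0],0])
print(proj('scene',[F+.006*yf+k*.055*w+Z*.115 for k in(-1,1)]))
s=cams.snapshot('scene')[:,:,::-1]
cv2.imwrite('pics/b7.png',cv2.resize(s[150:400,80:480],None,fx=2,fy=2))"
```

```text
[[340.0785 261.9478]
 [384.2028 238.3991]]
```

View pics/b7.png

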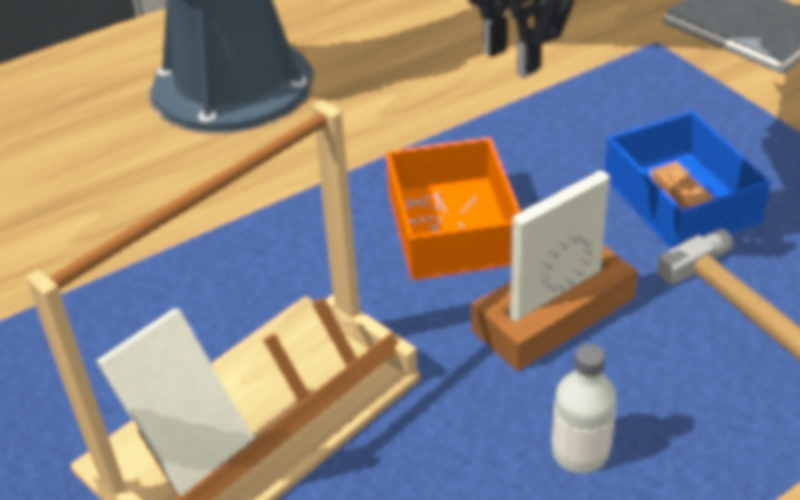

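The board stands in the slot with its upper corners at about (340,262) and (383,239) full-frame, as predicted for fully home. The cork is in the blue bin and the bystanders are unmoved.

```bash
python3 -c "
from station import order
print(order.sign_off())"
```

```text
the job is handed in; nothing more can be done
None
```

The cork block is in the blue bin and the nailed board stands upright, fully down in the foot's slot and released; the other items look undisturbed in the last picture, and I handed the job in at about 29 s (no verdict came back).

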